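Unstack the wooden lids and close the storage jars

ROBOT

A 7-joint arm with a two-finger parallel gripper is mounted at the origin on a cart in front of the work surface, level with it; the furniture and walls round the work are solid. World frame = base frame: x ahead of the robot, y to its left, z up, the work surface at z = 0. Lengths are in m, angles in rad, forces in N, time in s.
With the tool pointing down it reaches from about 0.4 to 0.85 m from the base axis. Payload 10.4 kg.
Tool frame: the origin (TCP) lies at the very end of the fingers, on their centre line; the grasp point (between the pads) lies 19 mm behind it; z points along the fingers, y is the line along which they close (so a half turn about z gives the same grasp; the last joint's range is limited). The gripper opens to 87 mm and grips with 3 to 60 N. Pads are 19 mm wide; open, the fingers measure 117 mm over their backs; the gripper's body (75 mm by 190 mm) begins 51 mm behind the grasp point.
Start: joints at [-1.288, 0.332, -0.065, 1.46, 0.022, 1.35, -0.088], TCP at [0.188, 0.596, 0.223] pointing down, gripper open.
Joint ranges: [-2.6, 2.6], [-0.5, 2.12], [-1.47, 1.34], [0.16, 2.42], [-1.27, 4.41], [0.06, 2.06], [-2.6, 2.6]. Speed limits (rad/s): [2.22, 2.22, 2.79, 2.79, 3.14, 3.14, 3.14].

INTERFACE

Orientations are given as a unit quaternion [x, y, z, w].
In Python, from bench import * gives the robot as it stands.
- The arm moves only by the tool step_arm, never from a script. Its arguments are lists of equal length, an entry for each row: "delta_pos": the shift along the world's x, y, z in units of 25 mm (1.0 is 25 mm), a list of three; "turn": the turn about the world's z in units of 0.12 rad (1.0 is 0.12 rad). In form: {"delta_pos": [[tx, ty, tz], ...], "turn": [turn, ...]}. A call has 1 to 12 rows; each row shifts and turns the commanded pose from where the row before left it; what a row does not reach is not made up. A row lasts 1/10 s, in which the tool goes at most 50 mm and 8.59 degrees, less where a joint would pass 70% of its speed; a pose out of reach is approached as far as the arm can. A call with a number of a shift or a turn outside -1 to 1 is refused whole. A call with a gripper value outside its range is refused whole. "grip" is the closure, from 0 (fully open) to 1 (shut), set as the call begins (left out, the last holds). The fingers move at their own pace and stop on an object; "newtons" is the grip in N (left out, the last holds). Time passes only in rows, so rows that do not move let the fingers close. It gives the time, the measured TCP pose, the force, the opening and the grip force at its end, in the units of the state.
- read_state(): the state, without advancing time (a new reading comes with each control period).
- camera(name): name is "scene" or "top" or "wrist"; returns a dict with "image" (384x512x3 uint8, red, green, blue), "z_map" (384x512 float32, m along the optical axis (not along the pixel's ray), 0 where there is no reading), "mtx" (3x3 intrinsics, pixels), "view" (4x4, takes a point from world to camera coordinates). Camera axes: x right, y up, looking along -z (the intrinsics and any distortion apply to the point x, -y, -z); pixel columns grow to the right and rows downward; lengths in m; the calibration is good to about 2 mm. A picture is of the moment at which its call begins.
- close_job(): hands the job in; it is judged then, once.
The state is a dict: "time": time; "joint_positions": joint angles; "joint_vel": joint speeds; "joint_torque": joint torques, N m; "ee_pos": TCP position; "eef_rot": TCP orientation; "ft_force": force on the tool from outside, world axes, zero at the start; "torque": the same for the moment, N m; "width": finger opening in m; "grip_force": force on a finger pad.
Only numpy, scipy, OpenCV 4.12 (cv2) and the standard library are available. Lean on these libraries where they do the work, as an engineer would, in place of code of your own. Each camera call takes 0.05 s, during which the arm holds its last target. There are 200 camera calls.

TASK

The four stoneware storage jars have dried after washing, and their wooden lids still stand in one stack beside them. Take the stack apart and close each jar with the lid that fits its mouth: plug in the mouth, head level and fully home on the rim. Leave the jars, the fork and the teaspoon where they are.

Things in the scene. Friction and masses are not known exactly. Their poses are not given: they have to be found in the camera images.
- small_jar: The smallest of four straight-sided white stoneware storage jars, open and empty, standing upright and loose: 44 mm across, 70 mm high, round mouth 34 mm across inside, wall 5 mm. Origin at the centre of its underside, z up through the mouth (rim at z = 70 mm).
- medium_jar: The second smallest of four straight-sided white stoneware storage jars, open and empty, standing upright and loose: 52 mm across, 82 mm high, round mouth 42 mm across inside, wall 5 mm. Origin at the centre of its underside, z up through the mouth (rim at z = 82 mm).
- large_jar: The second largest of four straight-sided white stoneware storage jars, open and empty, standing upright and loose: 60 mm across, 94 mm high, round mouth 50 mm across inside, wall 5 mm. Origin at the centre of its underside, z up through the mouth (rim at z = 94 mm).
- extra_jar: The largest of four straight-sided white stoneware storage jars, open and empty, standing upright and loose: 68 mm across, 106 mm high, round mouth 58 mm across inside, wall 5 mm. Origin at the centre of its underside, z up through the mouth (rim at z = 106 mm).
- extra_lid: The largest of four round brown wooden lids, at the bottom of the stack, on the worktop. Head: a disc 66 mm across, 20 mm thick, gripped round its edge; under it a plug 14 mm deep, 54 mm across, tapering to 44 mm below. 34 mm high in all. Origin at the centre of the plug's lower face, z up (head from z = 14 to 34 mm). When home, the head's underside rests on the rim.
- large_lid: The second largest of four round brown wooden lids, second from the bottom. Head: a disc 58 mm across, 20 mm thick, gripped round its edge; under it a plug 14 mm deep, 46 mm across, tapering to 36 mm below. 34 mm high in all. Origin at the centre of the plug's lower face, z up (head from z = 14 to 34 mm). When home, the head's underside rests on the rim.
- medium_lid: The second smallest of four round brown wooden lids, third from the bottom. Head: a disc 50 mm across, 20 mm thick, gripped round its edge; under it a plug 14 mm deep, 38 mm across, tapering to 28 mm below. 34 mm high in all. Origin at the centre of the plug's lower face, z up (head from z = 14 to 34 mm). When home, the head's underside rests on the rim.
- small_lid: The smallest of four round brown wooden lids, on top of the stack. Head: a disc 42 mm across, 20 mm thick, gripped round its edge; under it a plug 14 mm deep, 30 mm across, tapering to 20 mm below. 34 mm high in all. Origin at the centre of the plug's lower face, z up (head from z = 14 to 34 mm). When home, the head's underside rests on the rim.
- fork_here: Steel fork 196 x 27 x 13 mm lying loose among the jars, its length roughly along world x; not to be moved. Origin at the centre of its underside.
- spoon_here: Steel teaspoon 132 x 26 x 9 mm lying loose among the jars, its length roughly along world x; not to be moved. Origin at the centre of its underside.

How it is judged:
By the outcome, as a careful person would: the job done as asked, in the order asked, and still so for the second after the job is handed in, with the robot touching nothing.
It also fails if it takes over 106 s, if anything falls off the work surface, if the arm or the gripper's body presses on something with over 40 N, if the wrist force passes 120 N, or if a joint passes its speed limit or range.

## Working session

There is one attempt and no reset: what is moved stays moved. The work goes in short steps, Python scripts to look and compute and a tool call to move; the robot and the scene stay as the last step left them, time stands still between calls to the robot, and variables do not carry over. Pictures are saved under pics/ and viewed, at most 14 in all, crops included, and the job is handed in when it is done.

Besides the shell and the picture viewer there is one more tool, called after "Request:" by a JSON object that holds its "api" and its "payload". step_arm: Moves the arm, as the interface text tells. Shifts and turns lie within -1 to 1; 1 stands for 25 mm of shift or 0.12 rad of turn. Its arguments: {"type":"object","properties":{"delta_pos":{"type":"array"},"turn":{"type":"array"},"grip":{"type":"number"},"newtons":{"type":"number"}},"required":["delta_pos","turn"]}

```bash
ls; mkdir -p pics; python3 - <<'E'
from bench import *
import cv2,numpy as np
s=read_state();print(s)
for n in("top","scene"):
    c=camera(n);np.savez(f"{n}0.npz",**{k:c[k] for k in("image","z_map","mtx","view")})
    cv2.imwrite(f"pics/{n}0.png",c["image"][:,:,::-1]);print(c["mtx"],c["view"])
E
```

```text
pics
{'time': 0.0, 'joint_positions': array([-1.28759825,  0.33288035, -0.06468072,  1.46093861,  0.02163696,
        1.34991297, -0.08852441]), 'joint_vel': array([-0.0013397 ,  0.0016699 , -0.00105705, -0.00124474,  0.00013389,
        0.00030298, -0.00164012]), 'joint_torque': array([ 3.43227284e-04, -6.23243380e+01,  2.50571757e-02, -3.89911759e+01,
       -6.12956216e-02,  3.95332847e-02,  1.50253636e-04]), 'ee_pos': array([0.18807061, 0.59562272, 0.22174991]), 'eef_rot': array([ 1.52310660e-01,  9.88332405e-01, -7.19380470e-04, -5.53965087e-05]), 'ft_force': array([ 0.64418079,  0.5898898 , -0.10791185]), 'torque': array([-0.02736213, -0.03577648, -0.00703962]), 'grip_force': 0.0, 'width': 0.08701065888538863}
[[366.48807492   0.         255.22388823]
 [  0.         366.48807492 188.69265046]
 [  0.           0.           1.        ]] [[ 0.00657882 -0.99956161  0.02886699  0.13518314]
 [ 0.99796488  0.00839383  0.06321113 -0.54366966]
 [-0.06342573  0.02839239  0.9975826  -0.89664838]
 [ 0.          0.          0.          1.        ]]
[[420.4924034    0.         258.78756362]
 [  0.         420.4924034  187.47156154]
 [  0.           0.           1.        ]] [[ 0.60010546 -0.79991131  0.00391604 -0.20637378]
 [ 0.52713635  0.39913832  0.75021055 -0.44046589]
 [-0.60166494 -0.44814116  0.66118741 -0.54967764]
 [ 0.          0.          0.          1.        ]]
```

View pics/top0.png

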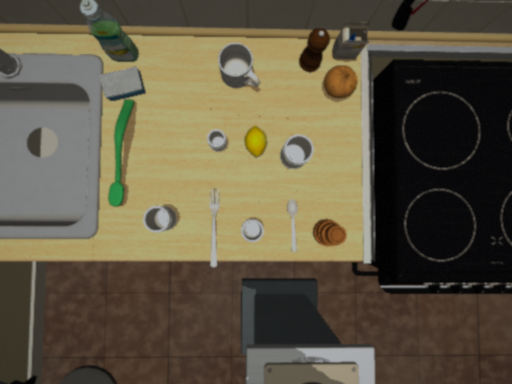

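View pics/scene0.png

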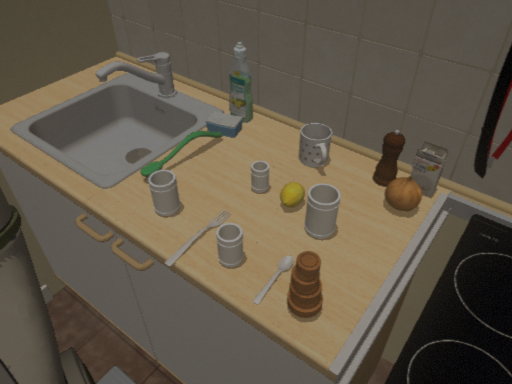

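The top view shows the small jar at (217,140), medium (252,230), large (159,218), extra (297,152) and the lid stack at (329,233). The fork is at x≈214 and the spoon at x≈293. The scene view confirms the jars stand upright and the arm is out of view.

```bash
cat > h.py <<'E'
import numpy as np
from scipy.optimize import least_squares
def cloud(c):
    z=c["z_map"].astype(float);v,u=np.indices(z.shape);K=c["mtx"]
    p=np.stack([(u-K[0,2])/K[0,0]*z,-(v-K[1,2])/K[1,1]*z,-z],-1)
    V=c["view"];w=(p-V[:3,3])@V[:3,:3];w[z==0]=np.nan
    return w
def disc(P,zt,c0,r,tol=.005,rad=None):
    """points of the cloud at height zt within r of c0"""
    m=(abs(P[...,2]-zt)<tol)&(np.hypot(P[...,0]-c0[0],P[...,1]-c0[1])<r)
    return P[m]
def cfit(q,c0,R):
    f=lambda p:np.hypot(q[:,0]-p[0],q[:,1]-p[1])-R
    return least_squares(f,c0,loss="soft_l1",f_scale=.002)
H=dict(small=(.07,.0195),medium=(.082,.0235),large=(.094,.0275),extra=(.106,.0315))
L=dict(extra=(.034,.033),large=(.068,.029),medium=(.102,.025),small=(.136,.021))
E
python3 - <<'E'
from h import *
pix=dict(small=(217,140),medium=(252,230),large=(159,218),extra=(297,152))
T=dict(np.load("top0.npz"));S=dict(np.load("scene0.npz"))
def ray(c,u,v,z):
    K=c["mtx"];V=c["view"];d=V[:3,:3].T@np.array([(u-K[0,2])/K[0,0],-(v-K[1,2])/K[1,1],-1]);o=-V[:3,:3].T@V[:3,3]
    return o+d*(z-o[2])/d[2]
PT,PS=cloud(T),cloud(S)
for n,(u,v) in pix.items():
    z,R=H[n];c0=ray(T,u,v,z)
    for nm,P in(("top",PT),("scene",PS)):
        q=disc(P,z,c0,.05,.004);f=cfit(q,c0[:2],R);print(n,nm,len(q),f.x.round(4),np.abs(f.fun).mean().round(4),np.median(q[:,2]).round(4))
c0=ray(T,331,232,.08)
for n,(z,R) in L.items():
    for nm,P in(("top",PT),("scene",PS)):
        q=disc(P,z,c0,.05,.004)
        print(n,nm,len(q),q.min(0).round(4)[:2] if len(q) else 0,q.max(0).round(4)[:2] if len(q) else 0, np.median(q[:,2]).round(4))
for nm,P,(a,b) in(("fork",PT,(214,200)),("f2",PT,(214,262)),("spoon",PT,(292,205)),("sp2",PT,(294,248)),("lemon",PT,(256,141)),("table",PT,(250,190)),("mug",PT,(237,55))):print(nm,P[b,a].round(3))
E
```

```text
small top 111 [0.6588 0.2333] 0.0013 0.0699
small scene 86 [0.6574 0.2335] 0.0012 0.0688
medium top 134 [0.443  0.1472] 0.0012 0.082
medium scene 181 [0.4416 0.1476] 0.0014 0.0806
large top 180 [0.4687 0.3629] 0.0013 0.094
large scene 148 [0.4677 0.3636] 0.0014 0.0925
extra top 205 [0.6287 0.0442] 0.0013 0.1057
extra scene 203 [0.627 0.044] 0.0013 0.105
extra top 85 [ 0.4058 -0.0506] [ 0.4689 -0.004 ] 0.0343
extra scene 339 [ 0.4027 -0.0687] [ 0.4605 -0.004 ] 0.0331
large top 93 [ 0.4114 -0.0537] [ 0.4672 -0.0065] 0.0676
large scene 271 [ 0.4082 -0.0624] [ 0.4619 -0.0066] 0.0672
medium top 118 [ 0.4118 -0.0427] [ 0.4591 -0.0075] 0.1019
medium scene 270 [ 0.4082 -0.0561] [ 0.4497 -0.007 ] 0.1013
small top 289 [ 0.4193 -0.0543] [ 0.458  -0.0133] 0.1362
small scene 396 [ 0.4155 -0.0539] [ 0.4575 -0.014 ] 0.1353
fork [ 0.514  0.242 -0.001]
f2 [0.361 0.24  0.006]
spoon [0.503 0.046 0.003]
sp2 [0.395 0.041 0.003]
lemon [0.655 0.139 0.055]
table [0.54  0.152 0.   ]
mug [0.878 0.188 0.026]
```

Request:
{"api": "step_arm", "payload": {"delta_pos": [[0.8,-1,0],[0.8,-1,0],[0.8,-1,0],[0.8,-1,0],[0.8,-1,0],[0.8,-1,0],[0.8,-1,0],[0.8,-1,0],[0.8,-1,0],[0.8,-1,0],[0.8,-1,0],[0.8,-1,0]], "turn": [0,0,0,0,0,0,0,0,0,0,0,0], "grip": 0, "newtons": 20}}

```text
time: 1.3
ee_pos: [0.4286, 0.2948, 0.2223]
eef_rot: [0.152, 0.988, -0.0, -0.0]
ft_force: [0.4, 1.0, 0.1]
width: 0.087
grip_force: 0.0
```

Request:
{"api": "step_arm", "payload": {"delta_pos": [[0,-1,0],[0,-1,0],[0,-1,0],[0,-1,0],[0,-1,0],[0,-1,0],[0,-1,0],[0,-1,0],[0,-1,0],[0,-1,0],[0,-1,0],[0,-1,0]], "turn": [0,0,0,0,0,0,0,0,0,0,0,0]}}

```text
time: 2.5
ee_pos: [0.4278, -0.0051, 0.2224]
eef_rot: [0.152, 0.988, 0.0, -0.0]
ft_force: [1.0, -1.0, 0.2]
width: 0.0872
grip_force: 0.0
```

Request:
{"api": "step_arm", "payload": {"delta_pos": [[0.2,-0.6,0],[0.2,-0.6,0],[0,0,0]], "turn": [0,0,0]}}

```text
time: 2.8
ee_pos: [0.4382, -0.0357, 0.2225]
eef_rot: [0.154, 0.988, -0.0, -0.0]
ft_force: [-0.4, 0.9, 0.9]
width: 0.0871
grip_force: 0.0
```

```bash
cat >> h.py <<'E'
def look(png=None,names=("wrist",)):
    from bench import camera,read_state
    import cv2
    out={}
    for n in names:
        c=camera(n);out[n]=cloud(c)
        if png:cv2.imwrite(f"pics/{n}_{png}.png",c["image"][:,:,::-1])
    s=read_state();print("ee",s["ee_pos"].round(4),"t",round(s["time"],2))
    return out
def rim(P,z,R,c0,r=.045):
    q=disc(P,z,c0,r,.005)
    if len(q)<20:print("few",len(q));return
    f=cfit(q,np.array(c0),R);print("fit",len(q),f.x.round(4),np.abs(f.fun).mean().round(4),"z",np.median(q[:,2]).round(4))
def lid(P,z,R,c0):
    q=disc(P,z,c0,.05,.005)
    if len(q)<20:print("few",len(q));return
    import cv2
    # enclosing circle with trimmed outliers; true R is known
    print("lid",len(q),"box centre",((np.percentile(q,1,0)+np.percentile(q,99,0))/2).round(4),"size",np.ptp(q,0)[:2].round(4),"R",R)
E
python3 - <<'E'
from h import *
o=look("a",("wrist","top"))
for P in o.values():lid(P,.136,.021,(.437,-.034))
E
```

```text
ee [ 0.4379 -0.0335  0.2224] t 2.9
lid 1439 box centre [ 0.4372 -0.0325  0.1349] size [0.0413 0.041 ] R 0.021
lid 150 box centre [ 0.4381 -0.0418  0.1363] size [0.0385 0.0252] R 0.021
```

Request:
{"api": "step_arm", "payload": {"delta_pos": [[0,0,-0.8],[0,0,-0.8],[0,0,-0.8],[0,0,-0.8],[0,0,-0.6],[0,0,-0.4],[0,0,0]], "turn": [0,0,0,0,0,0,0]}}

```text
time: 3.6
ee_pos: [0.4373, -0.0333, 0.1166]
eef_rot: [0.152, 0.988, -0.0, -0.001]
ft_force: [-0.4, 0.3, 0.4]
width: 0.0872
grip_force: 0.0
```

Request:
{"api": "step_arm", "payload": {"delta_pos": [[0,0,0],[0,0,0],[0,0,0],[0,0,0],[0,0,0],[0,0,0],[0,0,0],[0,0,0]], "turn": [0,0,0,0,0,0,0,0], "grip": 1, "newtons": 15}}

```text
time: 4.4
ee_pos: [0.4382, -0.0341, 0.1176]
eef_rot: [0.152, 0.988, 0.0, 0.0]
ft_force: [-0.6, -0.6, 1.0]
width: 0.0414
grip_force: 15.0
```

Request:
{"api": "step_arm", "payload": {"delta_pos": [[0,0,0.4],[0,0,0.8],[0,0,1],[0,0,1]], "turn": [0,0,0,0]}}

```text
time: 4.8
ee_pos: [0.438, -0.0341, 0.1991]
eef_rot: [0.152, 0.988, 0.0, -0.0]
ft_force: [0.6, 0.6, -0.1]
width: 0.0416
grip_force: 15.0
```

Request:
{"api": "step_arm", "payload": {"delta_pos": [[0.8,0.97,0],[0.8,0.97,0],[0.8,0.97,0],[0.8,0.97,0],[0.8,0.97,0],[0.8,0.97,0],[0.8,0.97,0],[0.8,0.97,0],[0.8,0.97,0],[0.8,0.97,0],[0.8,0.97,0],[0,0,0]], "turn": [0,0,0,0,0,0,0,0,0,0,0,0]}}

```text
time: 6.0
ee_pos: [0.6585, 0.2373, 0.1966]
eef_rot: [0.15, 0.989, 0.0, -0.001]
ft_force: [-1.0, -0.5, -0.4]
width: 0.0416
grip_force: 15.0
```

```bash
python3 - <<'E'
from h import *
o=look("b",("wrist","scene"))
for P in o.values():
    rim(P,.070,.0195,(.658,.2335))
rim(o["wrist"],.082,.0235,(.4425,.1474))
s=disc(o["scene"],.216,(.658,.2335),.05,.012);print(len(s),s.max(0) if len(s) else 0)
E
```

```text
ee [0.6581 0.2331 0.1974] t 6.1
fit 382 [0.6588 0.2356] 0.0013 z 0.0688
fit 105 [0.6573 0.2335] 0.0015 z 0.0686
fit 505 [0.4437 0.1499] 0.0013 z 0.0803
302 [0.67493232 0.26863783 0.22754017]
```

View pics/wrist_b.png

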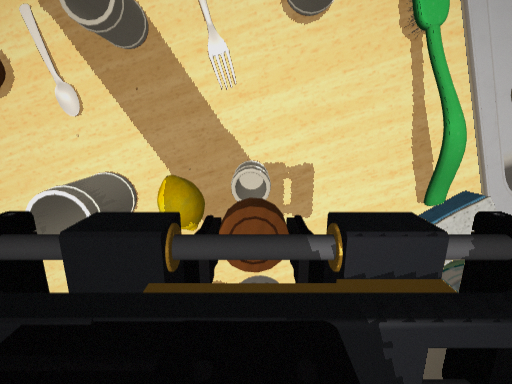

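The wrist view shows the lid held level, centred between the fingers at about (255,235), with the small jar's mouth just below at (250,180).

Request:
{"api": "step_arm", "payload": {"delta_pos": [[0,0,-0.9],[0,0,-0.9],[0,0,-0.8],[0,0,-0.6],[0,0,-0.4],[0,0,-0.2],[0,0,-0.2],[0,0,-0.2],[0,0,0]], "turn": [0,0,0,0,0,0,0,0,0]}}

```text
time: 7.0
ee_pos: [0.658, 0.2327, 0.0922]
eef_rot: [0.152, 0.988, -0.0, -0.0]
ft_force: [-0.1, 0.6, 0.0]
width: 0.0414
grip_force: 15.0
```

Request:
{"api": "step_arm", "payload": {"delta_pos": [[0,0,-0.08],[0,0,-0.08],[0,0,-0.05],[0,0,0]], "turn": [0,0,0,0]}}

```text
time: 7.4
ee_pos: [0.658, 0.2328, 0.0872]
eef_rot: [0.152, 0.988, -0.0, -0.0]
ft_force: [-1.1, -0.2, -0.2]
width: 0.0413
grip_force: 15.0
```

Request:
{"api": "step_arm", "payload": {"delta_pos": [[0,0,0],[0,0,0],[0,0,0],[0,0,0],[0,0,0]], "turn": [0,0,0,0,0], "grip": 0}}

```text
time: 7.9
ee_pos: [0.6582, 0.2328, 0.0874]
eef_rot: [0.152, 0.988, 0.0, 0.0]
ft_force: [-0.2, 0.2, -0.4]
width: 0.0737
grip_force: 0.0
```

Request:
{"api": "step_arm", "payload": {"delta_pos": [[0,0,0.6],[0,0,1],[0,0,1],[0,0,1],[0,0,0.8]], "turn": [0,0,0,0,0]}}

```text
time: 8.4
ee_pos: [0.6586, 0.2328, 0.2005]
eef_rot: [0.152, 0.988, 0.001, 0.001]
ft_force: [-0.1, 0.4, -0.6]
width: 0.0872
grip_force: 0.0
```

```bash
python3 - <<'E'
from h import *
o=look("c",("wrist","scene"))
for n,P in o.items():
    q=disc(P,.090,(.658,.2335),.03,.01)
    m=q[np.hypot(q[:,0]-.658,q[:,1]-.2335)<.015]
    lid(P,.090,.021,(.658,.2335));A=np.c_[m[:,:2]-m[:,:2].mean(0),np.ones(len(m))];print(n,np.linalg.lstsq(A,m[:,2],rcond=None)[0].round(4))
E
```

```text
ee [0.6598 0.2331 0.2021] t 8.5
lid 1212 box centre [0.6581 0.2353 0.089 ] size [0.041  0.0407] R 0.021
wrist [-0.0011 -0.0046  0.0891]
lid 170 box centre [0.6564 0.2329 0.0884] size [0.0427 0.0406] R 0.021
scene [0.0292 0.0113 0.0895]
```

Small lid is home and level.

Request:
{"api": "step_arm", "payload": {"delta_pos": [[-0.8,-0.97,0],[-0.8,-0.97,0],[-0.8,-0.97,0],[-0.8,-0.97,0],[-0.8,-0.97,0],[-0.8,-0.97,0],[-0.8,-0.97,0],[-0.8,-0.97,0],[-0.8,-0.97,0],[-0.8,-0.97,0],[-0.8,-0.97,0],[0,0,0]], "turn": [0,0,0,0,0,0,0,0,0,0,0,0]}}

```text
time: 9.7
ee_pos: [0.4362, -0.037, 0.1974]
eef_rot: [0.155, 0.988, 0.001, -0.0]
ft_force: [0.4, -0.3, -0.3]
width: 0.0867
grip_force: 0.0
```

```bash
python3 - <<'E'
from h import *
o=look("d",("wrist",))
P=o["wrist"]
for z,R in((.102,.025),(.068,.029),(.034,.033)):lid(P,z,R,(.437,-.034))
E
```

```text
ee [ 0.4374 -0.0351  0.1976] t 9.75
lid 1928 box centre [ 0.4352 -0.0306  0.101 ] size [0.0497 0.0494] R 0.025
lid 231 box centre [ 0.4251 -0.0329  0.0659] size [0.0328 0.0569] R 0.029
lid 379 box centre [ 0.4211 -0.035   0.0326] size [0.0391 0.0651] R 0.033
```

Request:
{"api": "step_arm", "payload": {"delta_pos": [[-0.08,0.08,-0.9],[0,0,-0.9],[0,0,-0.9],[0,0,-0.8],[0,0,-0.6],[0,0,-0.44],[0,0,0]], "turn": [0,0,0,0,0,0,0]}}

```text
time: 10.45
ee_pos: [0.4356, -0.0316, 0.0827]
eef_rot: [0.152, 0.988, -0.001, -0.001]
ft_force: [-0.3, 0.6, -0.1]
width: 0.0869
grip_force: 0.0
```

Request:
{"api": "step_arm", "payload": {"delta_pos": [[0,0,0],[0,0,0],[0,0,0],[0,0,0],[0,0,0],[0,0,0],[0,0,0]], "turn": [0,0,0,0,0,0,0], "grip": 1}}

```text
time: 11.15
ee_pos: [0.4362, -0.032, 0.0839]
eef_rot: [0.152, 0.988, 0.0, 0.0]
ft_force: [-0.2, -0.6, 1.5]
width: 0.0493
grip_force: 15.0
```

Request:
{"api": "step_arm", "payload": {"delta_pos": [[0,0,0.6],[0,0,1],[0,0,1],[0.05,0.9,0.2],[0.05,0.9,0],[0.05,0.9,0],[0.05,0.9,0],[0.05,0.9,0],[0.02,0.9,0],[0,0.9,0],[0,0.89,0],[0,0,0]], "turn": [0,0,0,0,0,0,0,0,0,0,0,0]}}

```text
time: 12.35
ee_pos: [0.4424, 0.1507, 0.1536]
eef_rot: [0.15, 0.989, 0.0, -0.0]
ft_force: [-0.1, -1.1, -0.5]
width: 0.0493
grip_force: 15.0
```

Request:
{"api": "step_arm", "payload": {"delta_pos": [[0,0,-0.7],[0,0,-0.6],[0,0,-0.4],[0,0,-0.2],[0,0,-0.2],[0,0,0]], "turn": [0,0,0,0,0,0]}}

```text
time: 12.95
ee_pos: [0.4428, 0.1476, 0.1011]
eef_rot: [0.152, 0.988, -0.0, -0.0]
ft_force: [-0.7, 0.8, -0.4]
width: 0.0493
grip_force: 15.0
```

Request:
{"api": "step_arm", "payload": {"delta_pos": [[0,0,-0.06],[0,0,-0.03],[0,0,0]], "turn": [0,0,0]}}

```text
time: 13.25
ee_pos: [0.443, 0.1478, 0.0993]
eef_rot: [0.152, 0.988, 0.0, 0.0]
ft_force: [0.2, -1.3, -1.0]
width: 0.0494
grip_force: 15.0
```

Request:
{"api": "step_arm", "payload": {"delta_pos": [[0,0,0],[0,0,0],[0,0,0],[0,0,0],[0,0,0],[0,0,0]], "turn": [0,0,0,0,0,0], "grip": 0}}

```text
time: 13.85
ee_pos: [0.4429, 0.1478, 0.0991]
eef_rot: [0.152, 0.988, 0.0, -0.0]
ft_force: [-0.5, 0.1, -0.5]
width: 0.0848
grip_force: 0.0
```

Request:
{"api": "step_arm", "payload": {"delta_pos": [[0,0,0.6],[0,0,1],[0,0,1],[0,0,1],[0,0,0.4],[0,0,0]], "turn": [0,0,0,0,0,0]}}

```text
time: 14.45
ee_pos: [0.4435, 0.1481, 0.2]
eef_rot: [0.152, 0.988, 0.001, 0.001]
ft_force: [-0.6, 1.0, -0.5]
width: 0.0868
grip_force: 0.0
```

```bash
cat >> h.py <<'E'
def check(P,z,R,c,name=""):
    lid(P,z,R,c);q=disc(P,z,c,R*.75,.012)
    if len(q)<10:return
    A=np.c_[q[:,:2]-q[:,:2].mean(0),np.ones(len(q))];print(name,"plane",np.linalg.lstsq(A,q[:,2],rcond=None)[0].round(4))
E
python3 - <<'E'
from h import *
o=look("e",("wrist","scene"))
for n,P in o.items(): check(P,.102,.025,(.443,.1475),n)
E
```

```text
ee [0.4425 0.1477 0.1981] t 14.55
lid 1885 box centre [0.4421 0.15   0.1009] size [0.0491 0.0496] R 0.025
wrist plane [ 0.003  -0.0057  0.1011]
lid 405 box centre [0.4411 0.148  0.1006] size [0.0512 0.05  ] R 0.025
scene plane [-0.0033  0.0153  0.1014]
```

Medium lid is home. Back to the stack.

Request:
{"api": "step_arm", "payload": {"delta_pos": [[-0.1,-0.92,0],[-0.1,-0.92,0],[0,-0.92,0],[0,-0.92,0],[0,-0.92,0],[0,-0.9,0],[0,-0.9,0],[0,-0.9,0],[0,0,0],[0,0,0]], "turn": [0,0,0,0,0,0,0,0,0,0]}}

```text
time: 15.55
ee_pos: [0.4374, -0.0346, 0.1981]
eef_rot: [0.153, 0.988, -0.0, -0.001]
ft_force: [-0.7, 0.6, -0.5]
width: 0.0874
grip_force: 0.0
```

```bash
python3 - <<'E'
from h import *
o=look("f",("wrist","scene","top"))
for n,P in o.items(): check(P,.068,.029,(.437,-.034),n)
rim(o["top"],.094,.0275,(.468,.363));rim(o["scene"],.094,.0275,(.468,.363))
E
```

```text
ee [ 0.4377 -0.0338  0.1986] t 15.7
lid 2053 box centre [ 0.4377 -0.0329  0.0669] size [0.0572 0.0574] R 0.029
wrist plane [-0.0005 -0.0025  0.0671]
lid 701 box centre [ 0.4364 -0.0345  0.0668] size [0.0581 0.0566] R 0.029
scene plane [-0.0133 -0.0088  0.0674]
lid 149 box centre [ 0.4387 -0.0498  0.0681] size [0.0466 0.0259] R 0.029
top plane [0.0354 0.0295 0.0681]
fit 186 [0.4687 0.3627] 0.0013 z 0.0938
fit 170 [0.4676 0.3636] 0.0013 z 0.0924
```

Request:
{"api": "step_arm", "payload": {"delta_pos": [[0,0,-0.9],[0,0,-1],[0,0,-1],[0,0,-1],[0,0,-0.9],[0,0,-0.7],[0,0,-0.44],[0,0,0]], "turn": [0,0,0,0,0,0,0,0]}}

```text
time: 16.5
ee_pos: [0.437, -0.0344, 0.0494]
eef_rot: [0.152, 0.988, -0.001, -0.001]
ft_force: [-1.1, 0.5, 0.2]
width: 0.0871
grip_force: 0.0
```

Request:
{"api": "step_arm", "payload": {"delta_pos": [[0,0,0],[0,0,0],[0,0,0],[0,0,0],[0,0,0],[0,0,0],[0,0,0]], "turn": [0,0,0,0,0,0,0], "grip": 1}}

```text
time: 17.2
ee_pos: [0.4382, -0.0347, 0.0509]
eef_rot: [0.152, 0.988, 0.0, 0.0]
ft_force: [-1.1, -1.1, 4.5]
width: 0.0574
grip_force: 15.0
```

Request:
{"api": "step_arm", "payload": {"delta_pos": [[0,0,0.4],[0,0,0.8],[0,0,1],[0,0,1],[0,0.5,1],[0,0.8,1],[0.1,0.9,0.8],[0.1,1,0],[0.1,1,0],[0.1,1,0],[0.1,1,0],[0.1,1,0]], "turn": [0,0,0,0,0,0,0,0,0,0,0,0]}}

```text
time: 18.4
ee_pos: [0.4527, 0.1461, 0.201]
eef_rot: [0.152, 0.988, -0.0, 0.0]
ft_force: [-0.3, -0.8, 0.2]
width: 0.0574
grip_force: 15.0
```

Request:
{"api": "step_arm", "payload": {"delta_pos": [[0.1,1,0],[0.1,1,0],[0.1,1,0],[0.1,1,0],[0.1,1,0],[0.1,1,0],[0,1,0],[0,0.9,0],[0,0.8,0],[0,0,0],[0,0,0]], "turn": [0,0,0,0,0,0,0,0,0,0,0]}}

```text
time: 19.5
ee_pos: [0.4678, 0.3624, 0.2006]
eef_rot: [0.152, 0.988, -0.0, 0.0]
ft_force: [0.4, 0.1, 0.1]
width: 0.0572
grip_force: 15.0
```

Request:
{"api": "step_arm", "payload": {"delta_pos": [[0,0,-0.8],[0,0,-0.8],[0,0,-0.7],[0.0,0.02,-0.5],[0,0,-0.3],[0,0,-0.2],[0,0,-0.2],[0,0,0],[0,0,0]], "turn": [0,0,0,0,0,0,0,0,0]}}

```text
time: 20.4
ee_pos: [0.4681, 0.3634, 0.1135]
eef_rot: [0.152, 0.988, 0.0, 0.0]
ft_force: [-0.5, -1.0, -0.7]
width: 0.0572
grip_force: 15.0
```

Request:
{"api": "step_arm", "payload": {"delta_pos": [[0,0,-0.06],[0,0,0],[0,0,0]], "turn": [0,0,0]}}

```text
time: 20.7
ee_pos: [0.4679, 0.3633, 0.1117]
eef_rot: [0.152, 0.988, 0.0, 0.0]
ft_force: [0.4, -0.5, -0.9]
width: 0.0572
grip_force: 15.0
```

Request:
{"api": "step_arm", "payload": {"delta_pos": [[0,0,0],[0,0,0],[0,0,0],[0,0,0],[0,0,0],[0,0,0],[0,0,0]], "turn": [0,0,0,0,0,0,0], "grip": 0}}

```text
time: 21.4
ee_pos: [0.4679, 0.3633, 0.1116]
eef_rot: [0.152, 0.988, 0.0, 0.0]
ft_force: [-0.7, 0.9, 0.1]
width: 0.0866
grip_force: 0.0
```

Request:
{"api": "step_arm", "payload": {"delta_pos": [[0,0,0.6],[0,0,1],[0,0,1],[0,0,1],[0,0,0],[0,0,0]], "turn": [0,0,0,0,0,0]}}

```text
time: 22.0
ee_pos: [0.4682, 0.3635, 0.2027]
eef_rot: [0.152, 0.988, 0.001, 0.0]
ft_force: [0.8, 0.9, -0.2]
width: 0.0869
grip_force: 0.0
```

```bash
python3 - <<'E'
from h import *
o=look("g",("wrist","scene"))
for n,P in o.items(): check(P,.114,.029,(.468,.363),n)
E
```

```text
ee [0.4676 0.3631 0.2011] t 22.1
lid 2699 box centre [0.4675 0.3652 0.1129] size [0.0572 0.0573] R 0.029
wrist plane [ 1.000e-04 -2.000e-03  1.131e-01]
lid 381 box centre [0.4669 0.3637 0.1126] size [0.0568 0.0587] R 0.029
scene plane [-0.0047 -0.0025  0.1134]
```

Request:
{"api": "step_arm", "payload": {"delta_pos": [[-0.1,-0.93,0],[-0.1,-1,0],[-0.1,-1,0],[-0.1,-1,0],[-0.1,-1,0],[-0.1,-1,0],[-0.1,-1,0],[-0.1,-1,0],[-0.1,-1,0],[-0.1,-1,0],[-0.1,-1,0],[-0.1,-1,0]], "turn": [0,0,0,0,0,0,0,0,0,0,0,0]}}

```text
time: 23.3
ee_pos: [0.4372, 0.0639, 0.2009]
eef_rot: [0.152, 0.988, -0.0, -0.001]
ft_force: [0.2, 0.7, 0.0]
width: 0.0867
grip_force: 0.0
```

Request:
{"api": "step_arm", "payload": {"delta_pos": [[0,-1,0],[0,-1,0],[0,-1,0],[0,-1,0],[0,0,0],[0,0,0]], "turn": [0,0,0,0,0,0]}}

```text
time: 23.9
ee_pos: [0.4375, -0.035, 0.2011]
eef_rot: [0.153, 0.988, -0.0, -0.001]
ft_force: [0.3, 0.4, -1.0]
width: 0.087
grip_force: 0.0
```

```bash
python3 - <<'E'
from h import *
o=look("i",("wrist","scene","top"))
for n,P in o.items(): check(P,.034,.033,(.437,-.034),n)
rim(o["top"],.106,.0315,(.628,.044));rim(o["scene"],.106,.0315,(.628,.044))
E
```

```text
ee [ 0.4377 -0.0341  0.2013] t 24.05
lid 2139 box centre [ 0.4361 -0.035   0.033 ] size [0.0653 0.0648] R 0.033
wrist plane [ 0.0015 -0.0022  0.0331]
lid 885 box centre [ 0.435  -0.0368  0.0329] size [0.0648 0.0656] R 0.033
scene plane [ 0.001  -0.0025  0.0334]
lid 117 box centre [ 0.4363 -0.0573  0.034 ] size [0.0437 0.023 ] R 0.033
top plane [0.0168 0.06   0.0346]
fit 210 [0.6286 0.0443] 0.0013 z 0.1059
fit 42 [0.6265 0.0433] 0.0013 z 0.1042
```

Request:
{"api": "step_arm", "payload": {"delta_pos": [[-0.06,-0.08,-0.9],[0,0,-1],[0,0,-1],[0,0,-1],[0,0,-1],[0,0,-1],[0,0,-0.8],[0,0,-0.45],[0,0,-0.2],[0,0,0],[0,0,0]], "turn": [0,0,0,0,0,0,0,0,0,0,0]}}

```text
time: 25.15
ee_pos: [0.437, -0.0368, 0.0185]
eef_rot: [0.152, 0.988, 0.0, 0.0]
ft_force: [-0.5, 0.0, 0.2]
width: 0.087
grip_force: 0.0
```

Request:
{"api": "step_arm", "payload": {"delta_pos": [[0,0,0],[0,0,0],[0,0,0],[0,0,0],[0,0,0],[0,0,0]], "turn": [0,0,0,0,0,0], "grip": 1}}

```text
time: 25.75
ee_pos: [0.4366, -0.0369, 0.018]
eef_rot: [0.152, 0.988, 0.0, 0.0]
ft_force: [-0.9, 0.4, 5.0]
width: 0.0655
grip_force: 15.0
```

Request:
{"api": "step_arm", "payload": {"delta_pos": [[0,0,0.3],[0,0,0.7],[0,0,1],[0,0,1],[0,0,1],[0,0,1],[0,0,1],[0.2,0.1,1],[0.65,0.3,0.3],[0.8,0.34,0],[0.8,0.34,0],[0.8,0.34,0]], "turn": [0,0,0,0,0,0,0,0,0,0,0,0]}}

```text
time: 26.95
ee_pos: [0.5182, -0.0012, 0.2007]
eef_rot: [0.152, 0.988, 0.0, 0.0]
ft_force: [0.6, -0.5, -0.8]
width: 0.0652
grip_force: 15.0
```

Request:
{"api": "step_arm", "payload": {"delta_pos": [[0.8,0.34,0],[0.8,0.34,0],[0.8,0.34,0],[0.8,0.34,0],[0.8,0.34,0],[0.4,0.12,0],[0,0,0],[0,0,0]], "turn": [0,0,0,0,0,0,0,0]}}

```text
time: 27.75
ee_pos: [0.627, 0.0432, 0.2003]
eef_rot: [0.153, 0.988, -0.0, -0.0]
ft_force: [0.6, -0.3, -0.6]
width: 0.0655
grip_force: 15.0
```

Request:
{"api": "step_arm", "payload": {"delta_pos": [[0.03,0.03,-0.8],[0,0,-0.8],[0,0,-0.5],[0,0,-0.3],[0,0,-0.2],[0,0,-0.2],[0,0,-0.2],[0,0,0],[0,0,0]], "turn": [0,0,0,0,0,0,0,0,0]}}

```text
time: 28.65
ee_pos: [0.6285, 0.0448, 0.1255]
eef_rot: [0.152, 0.988, 0.0, 0.0]
ft_force: [0.1, -0.5, -0.8]
width: 0.0654
grip_force: 15.0
```

Request:
{"api": "step_arm", "payload": {"delta_pos": [[0,0,-0.03],[0,0,0],[0,0,0]], "turn": [0,0,0]}}

```text
time: 28.95
ee_pos: [0.6285, 0.0448, 0.1247]
eef_rot: [0.152, 0.988, 0.0, 0.0]
ft_force: [-0.3, -0.9, -0.3]
width: 0.0652
grip_force: 15.0
```

Request:
{"api": "step_arm", "payload": {"delta_pos": [[0,0,0],[0,0,0],[0,0,0],[0,0,0],[0,0,0],[0,0,0],[0,0,0]], "turn": [0,0,0,0,0,0,0], "grip": 0}}

```text
time: 29.65
ee_pos: [0.6284, 0.0448, 0.1246]
eef_rot: [0.152, 0.988, 0.0, 0.0]
ft_force: [-0.0, 0.4, -0.5]
width: 0.087
grip_force: 0.0
```

Request:
{"api": "step_arm", "payload": {"delta_pos": [[0,0,0.6],[0,0,1],[0,0,1],[0,0,1],[-1,-1,0.5],[-1,-1,0],[-1,-1,0],[-1,-1,0],[-1,-1,0],[-1,-1,0],[0,0,0],[0,0,0]], "turn": [0,0,0,0,0,0,0,0,0,0,0,0]}}

```text
time: 30.85
ee_pos: [0.4785, -0.1056, 0.2283]
eef_rot: [0.153, 0.988, 0.001, 0.001]
ft_force: [0.4, 0.6, 0.2]
width: 0.0873
grip_force: 0.0
```

```bash
python3 - <<'E'
from h import *
o=look("z",("scene","top"))
J=dict(small=(.6581,.2334),medium=(.4423,.1474),large=(.4682,.3632),extra=(.6278,.0441))
for k in J:
    print(k)
    for n,P in o.items(): check(P,H[k][0]+.02,H[k][1]+.0015,J[k],n)
E
```

```text
ee [ 0.4791 -0.1045  0.2277] t 30.95
small
lid 168 box centre [0.6563 0.2332 0.0885] size [0.0411 0.0399] R 0.021
scene plane [ 0.0158 -0.006   0.0894]
lid 259 box centre [0.6574 0.2333 0.0899] size [0.0396 0.0393] R 0.021
top plane [0.0035 0.0099 0.0904]
medium
lid 403 box centre [0.4417 0.148  0.1006] size [0.0496 0.0496] R 0.025
scene plane [0.0016 0.005  0.1013]
lid 388 box centre [0.4435 0.1472 0.1021] size [0.049  0.0471] R 0.025
top plane [-0.0075  0.0155  0.1022]
large
lid 379 box centre [0.4665 0.3628 0.1125] size [0.0571 0.0575] R 0.029
scene plane [0.0027 0.0016 0.1133]
lid 553 box centre [0.468  0.3622 0.1138] size [0.0568 0.0553] R 0.029
top plane [-0.0034  0.0103  0.1143]
extra
lid 554 box centre [0.6254 0.0451 0.1247] size [0.0642 0.0657] R 0.033
scene plane [0.0063 0.0052 0.1255]
lid 688 box centre [0.6286 0.0445 0.1258] size [0.0645 0.0647] R 0.033
top plane [-0.0091 -0.0048  0.1263]
```

View pics/scene_z.png

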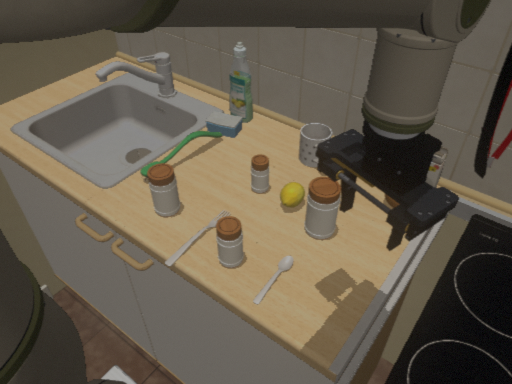

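All four jars are closed: small (260,170), medium (229,240), large (163,185) and extra (322,205). Each lid is level and at its rim height. The fork and spoon have not moved, and the arm is clear.

```bash
python3 -c "from bench import *;print(close_job())"
```

```text
the job is handed in; nothing more can be done
None
```

All four jars are closed with their matching lids, level and fully home on the rims; the jars, fork and teaspoon are where they were, and the job is handed in at about 31 s.

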